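Slide the plate under the drilling jig's bridge

TASK

Push the flat metal plate along the bench into the open mouth of the drilling jig and on under its low bridge, until its leading edge lies flush against the jig's end stop. Only push it: the plate stays flat on the bench and is never lifted or tipped. Leave the other loose things on the bench where they are.

Things in the scene. Friction and masses are not known exactly. Their poses are not given: they have to be found in the camera images.
- plate: flat plain pale metal plate, 95 mm wide (x), 150 mm long (y), 12 mm thick, 0.28 to 0.56 kg, loose on the bench to the right of the jig. Origin at the centre of its underside; its long side is its y axis, its +y end points roughly to the jig. Either end may go in first. Its four small holes are only surface marks.
- jig: drilling jig of two wooden rails, bridge and stop, screwed to the bench (fixed). Origin on the bench under the bridge's middle; +y is the direction of pushing in, mouth to stop. Rails 15.5 mm high, inner faces 101 mm apart, outer 141, from y = -50 to 75. With the plate home, the plate's origin is at x = 0, y = -30 mm and its rear edge at y = -105 mm, 27 mm outside the mouth.
- jig_mouth (a point): middle of the jig's open mouth, on the bench, at jig y = -78 mm; the flared lead-in cheeks are 15.5 mm high and 131 mm apart inside at their tips here, narrowing to 101 mm at the rails (jig y = -50).
- jig_bridge (a point): middle of the underside of the jig's low bridge plate, 15.5 mm above the bench. The bridge lies across the rails from jig y = -25 to 25 mm, its top 23.5 mm high; drill bushes and bolts on it reach 30 mm.
- jig_stop (a point): middle of the face of the jig's end stop, a wooden block 14 mm high across the far end of the channel; the face is at jig y = 45 mm, this point 7 mm above the bench.
- oak_block: bare wooden offcut block 45 x 110 x 40 mm (x, y, z) standing beside the jig; origin at the centre of its underside. A bystander.
- sanding_block: wooden sanding block 60 x 96 x 32 mm standing beside the jig on the side of the robot; origin at the centre of its underside. A bystander.
- spool: spool of grey thread, 40 mm across, 62 mm tall, upright on the far part of the bench; origin at the centre of its underside. A bystander.
- tack_tin: small round tin of tacks, 71 mm across, 29 mm high, at the right; origin at the centre of its underside. A bystander.
- marker: white marker pen with black cap, 18 mm thick, 134 mm long (y), lying to the right of the plate; origin at the centre of its underside. A bystander.

How it is judged:
On the way:
1. the plate's leading edge has come in between the rails and under the bridge, flat on the bench (y of plate in the frame of jig above -0.09 m and x of plate in the frame of jig between -0.008 and 0.008 m and angle between the y axis of plate and the y axis of jig, either way round below 0.08 rad and height (world z) of plate below 0.004 m).
At the end, for the whole second after the job is handed in: The plate lies flat and at rest between the rails under the bridge, square to the jig within 0.04 rad, its leading edge within 4 mm of the end stop's face (y of plate in the frame of jig above -0.034 m and x of plate in the frame of jig between -0.006 and 0.006 m and angle between the y axis of plate and the y axis of jig, either way round below 0.04 rad and height (world z) of plate below 0.004 m and angle between plate's own z axis and vertical below 0.03 rad and linear speed of plate below 0.01 m/s); the robot touches nothing.
It fails at once if the plate was lifted off the bench (more than 7 mm) (height (world z) of plate above 0.007 m).
It fails at once if the plate was tipped (more than 0.08 rad) (angle between plate's own z axis and vertical above 0.08 rad).
It fails at once if another loose thing was moved (more than 20 mm) (distance of any of oak_block, sanding_block, spool, tack_tin, marker from where it was at the start of the episode above 0.02 m).
It also fails if it takes over 58 s, if anything falls off the work surface, if the arm or the gripper's body presses on something with over 40 N, if the wrist force passes 120 N, or if a joint passes its speed limit or range.

ROBOT

A 6-joint arm with a two-finger parallel gripper is mounted at the origin on a cart in front of the work surface, level with it; the furniture and walls round the work are solid. World frame = base frame: x ahead of the robot, y to its left, z up, the work surface at z = 0. Lengths are in m, angles in rad, forces in N, time in s.
With the tool pointing down it reaches from about 0.375 to 0.9 m from the base axis. Payload 3.1 kg.
Tool frame: the origin (TCP) lies at the very end of the fingers, on their centre line; the grasp point (between the pads) lies 19 mm behind it; z points along the fingers, y is the line along which they close (so a half turn about z gives the same grasp; the last joint's range is limited). The gripper opens to 87 mm and grips with 3 to 60 N. Pads are 19 mm wide; open, the fingers measure 117 mm over their backs; the gripper's body (75 mm by 190 mm) begins 51 mm behind the grasp point.
Start: joints at [1.077, 0.527, 1.433, -0, 1.181, -0.178], TCP at [0.193, 0.594, 0.223] pointing down, gripper open.
Joint ranges: [-3.08, 3.08], [-0.75, 2.2], [0.22, 2.44], [-1.43, 4.57], [0, 2.65], [-2.85, 2.85]. Speed limits (rad/s): [2.79, 2.79, 3.14, 3.14, 3.14, 3.14].

INTERFACE

Orientations are given as a unit quaternion [x, y, z, w].
In Python, from rig import robot gives the robot as it stands. The module is installed in compiled form; this text tells all that it offers.
- The arm moves only by the tool servo_tool, never from a script. Its argument "rows" is one flat list of numbers, 5 for each row, row after row: the closure, from -1 (fully open) to 1 (shut), so that 0 is half open, then the shift along the tool's x, y, z in m, then the turn about the tool's z in degrees. A call has 1 to 5 rows; each row shifts and turns the commanded pose from where the row before left it, along the tool's axes as they then stand; what a row does not reach is not made up. A row lasts 1/12 s, in which the tool goes at most 41.7 mm and 7.16 degrees, less where a joint would pass 70% of its speed; a pose out of reach is approached as far as the arm can. A call with a gripper value outside its range is refused whole. The fingers move at their own pace and stop on an object; "newtons" is the grip in N (left out, the last holds). Time passes only in rows, so rows that do not move let the fingers close. It gives the time, the measured TCP pose, the force, the opening and the grip force at its end, in the units of the state.
- robot.get_obs(): the state, without advancing time (a new reading comes with each control period).
- robot.camera(name): name is "scene" or "top" or "wrist"; returns a dict with "pixels" (400x640x3 uint8, red, green, blue), "intrinsics" (3x3 intrinsics, pixels), "dist" ([k1, k2, p1, p2, k3] as OpenCV has them; the pictures are not rectified), "rvec" (rotation vector, rad) and "tvec" (3), from world to camera coordinates, as OpenCV has them; the wrist camera has in their place "mount" (4x4, takes a point from camera to tool coordinates, whose origin is the TCP and whose axes are the flange's). Camera axes: x right, y down, z forward; pixel columns grow to the right and rows downward; lengths in m; the calibration is good to about 2 mm. A picture is of the moment at which its call begins: read the wrist's pose just before it. There is no depth.
- robot.hand_in(): hands the job in; it is judged then, once.
Trained networks look in a picture, given as the dict that the camera call returned (one of the last four; its "shot" number tells which), for a name from the list of things; names that differ only in an ending like _2 or _b are one class to them, and where a whole thing is asked for, a point or a joint stands for the part that bears it (a point fixed in the world has none). Each returns a list of dicts, best first, with "score" (0 to 1); they miss things now and then, are a little off and sometimes report something else, mostly with a low value. They report only what shows in the picture. A call takes as long as a camera call.
- robot.spot_in(picture, query): "at" ([x, y, z] in m, in world coordinates, good to about 4 mm: the middle of the surface that is visible of it).
- robot.outline_of(picture, query): "region" (400x640 bool, what is visible of it).
- robot.place_of(picture, query): "at" ([x, y, z] in m, in world coordinates, good to about 4 mm: a listed point, or the origin of a listed thing).
The state is a dict: "time": time; "q": joint angles; "joint_velocities": joint speeds; "joint_torque": joint torques, N m; "position": TCP position; "tool_rot": TCP orientation; "ft_force": force on the tool from outside, world axes, zero at the start; "moment": the same for the moment, N m; "grip_width": finger opening in m; "grip_force": force on a finger pad.
Only numpy, scipy, OpenCV 4.12 (cv2) and the standard library are available. Lean on these libraries where they do the work, as an engineer would, in place of code of your own. Each camera call takes 0.05 s, during which the arm holds its last target. There are 200 camera calls.

## Working session

There is one attempt and no reset: what is moved stays moved. The work goes in short steps, Python scripts to look and compute and a tool call to move; the robot and the scene stay as the last step left them, time stands still between calls to the robot, and variables do not carry over. Pictures are saved under pics/ and viewed, at most 10 in all, crops included, and the job is handed in when it is done.

Besides the shell and the picture viewer there is one more tool, called after ">>>" in YAML: its name, and indented under it one key for each argument. servo_tool: Moves the arm, as the interface text tells. Its arguments: {"type":"object","properties":{"rows":{"type":"array","items":{"type":"number"}},"newtons":{"type":"number"}},"required":["rows"]}

```bash
mkdir -p pics
cat > h.py <<'E'
import numpy as np, cv2
from rig import robot
def pix2w(pic,uv,z):
    K=np.array(pic["intrinsics"]);d=np.array(pic["dist"])
    R=cv2.Rodrigues(np.array(pic["rvec"],float))[0];t=np.array(pic["tvec"],float).ravel()
    n=cv2.undistortPoints(np.array(uv,float).reshape(-1,1,2),K,d).reshape(-1,2)
    r=np.c_[n,np.ones(len(n))]@R; c=-R.T@t
    return c+r*((z-c[2])/r[:,2])[:,None]
def rect(pic,name,z):
    o=robot.outline_of(pic,name)
    if not o: return None
    m=o[0]["region"].astype(np.uint8)
    c=max(cv2.findContours(m,0,cv2.CHAIN_APPROX_NONE)[0],key=len).reshape(-1,2)
    w=pix2w(pic,c,z)[:,:2]
    return o[0]["score"],cv2.minAreaRect((w*1000).astype(np.float32)),m
def save(pic,n): cv2.imwrite(f"pics/{n}.png",pic["pixels"][:,:,::-1])
E
python3 - <<'E'
from h import *
np.set_printoptions(precision=4,suppress=True)
p=robot.camera("top");save(p,"top1");s=robot.camera("scene");save(s,"scene1")
for n in ["plate","jig","jig_mouth","jig_bridge","jig_stop","oak_block","sanding_block","spool","tack_tin","marker"]:
    for q in (p,s):
        r=robot.place_of(q,n); print(n,[(np.array(a["at"]),round(a["score"],2)) for a in r[:1]])
r=rect(p,"plate",.012);print(r[:2])
o=robot.get_obs();print(o["time"],o["position"],o["tool_rot"])
E
```

```text
plate [(array([ 0.5461, -0.119 ,  0.0014]), 0.98)]
plate [(array([ 0.5508, -0.1198, -0.0036]), 0.64)]
jig [(array([ 0.5787,  0.1493, -0.0004]), 0.92)]
jig [(array([ 0.5802,  0.1485, -0.0005]), 0.55)]
jig_mouth []
jig_mouth [(array([ 0.589 ,  0.0659, -0.0023]), 0.67)]
jig_bridge [(array([0.583 , 0.152 , 0.0139]), 0.78)]
jig_bridge [(array([0.5807, 0.1426, 0.0156]), 0.83)]
jig_stop [(array([0.5768, 0.1917, 0.0055]), 0.66)]
jig_stop [(array([0.5773, 0.1915, 0.0106]), 0.91)]
oak_block [(array([ 0.7132,  0.2065, -0.004 ]), 0.81)]
oak_block [(array([ 0.7123,  0.2058, -0.0012]), 0.63)]
sanding_block [(array([ 0.4432,  0.1885, -0.0027]), 0.64)]
sanding_block [(array([ 0.4435,  0.1881, -0.0045]), 0.59)]
spool [(array([ 0.7648, -0.0055,  0.001 ]), 0.55)]
spool [(array([ 0.7633, -0.0066, -0.0006]), 0.87)]
tack_tin [(array([ 0.4489, -0.3737, -0.0028]), 0.82)]
tack_tin [(array([ 0.4519, -0.3711,  0.0006]), 0.89)]
marker [(array([ 0.6478, -0.344 , -0.0012]), 0.76)]
marker []
(0.63, ((547.5185546875, -119.23623657226562), (152.43016052246094, 97.82782745361328), 80.95064544677734))
1.15 [0.1935 0.5943 0.2225] [ 0.1568  0.9876 -0.     -0.    ]
```

View pics/top1.png

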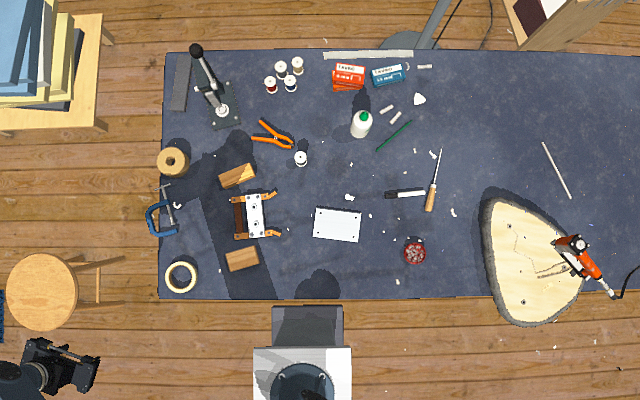

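View pics/scene1.png

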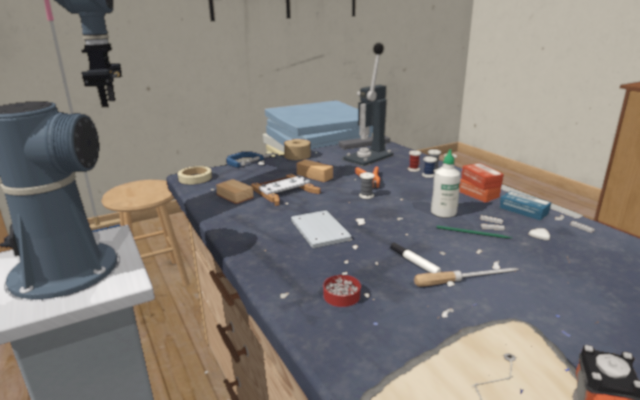

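The top view shows the jig at about (250,215) with its mouth to the right. The plate is at (337,224), tilted slightly the other way, and the marker is at (405,193). The scene view agrees and shows clear space around the plate. Next I'll move above the plate and jig for a closer look.

```bash
cat >> h.py <<'E'
from scipy.spatial.transform import Rotation as Ro
def yaw_of(o):
    y=Ro.from_quat(o["tool_rot"]).as_matrix()[:,1]; return np.degrees(np.arctan2(y[1],y[0]))
def plan(o,goal,yawy,step=.041,g=None):
    """rows to bring the TCP to goal, tool y at yawy deg (world); tool points down"""
    p=np.array(o["position"]);R=Ro.from_quat(o["tool_rot"]).as_matrix()
    dy=(yawy-yaw_of(o)+90)%180-90 if g is None else yawy-yaw_of(o)
    d=np.array(goal)-p;n=int(max(np.ceil(np.linalg.norm(d)/step),np.ceil(abs(dy)/7.1),1))
    print("n",n,"turn",-dy)   # tool z down: tool turn = -world turn
    for i in range(n):
        s=R.T@(d/n); print([*np.round(s,4),round(-dy/n,2)])
        R=R@Ro.from_euler("z",-dy/n,degrees=True).as_matrix()
E
python3 - <<'E'
from h import *
np.set_printoptions(precision=4,suppress=True)
o=robot.get_obs();w=robot.camera("wrist");print(w["mount"],w["intrinsics"],w["dist"])
print(yaw_of(o)); plan(o,[.44,.02,.30],81)
E
```

```text
[[ 0.0014 -0.9612 -0.276   0.0751]
 [ 1.      0.0011  0.0014 -0.0008]
 [-0.0011 -0.276   0.9612 -0.1621]
 [ 0.      0.      0.      1.    ]] [[345.335    0.     316.0629]
 [  0.     345.335  200.5039]
 [  0.       0.       1.    ]] [0.0051 0.     0.     0.     0.    ]
71.96277670161975
n 16 turn -9.037223298380255
[np.float64(-0.0258), np.float64(-0.0294), np.float64(-0.0048), np.float64(-0.56)]
[np.float64(-0.0255), np.float64(-0.0296), np.float64(-0.0048), np.float64(-0.56)]
[np.float64(-0.0252), np.float64(-0.0299), np.float64(-0.0048), np.float64(-0.56)]
[np.float64(-0.0249), np.float64(-0.0301), np.float64(-0.0048), np.float64(-0.56)]
[np.float64(-0.0246), np.float64(-0.0304), np.float64(-0.0048), np.float64(-0.56)]
[np.float64(-0.0243), np.float64(-0.0306), np.float64(-0.0048), np.float64(-0.56)]
[np.float64(-0.024), np.float64(-0.0308), np.float64(-0.0048), np.float64(-0.56)]
[np.float64(-0.0237), np.float64(-0.0311), np.float64(-0.0048), np.float64(-0.56)]
[np.float64(-0.0234), np.float64(-0.0313), np.float64(-0.0048), np.float64(-0.56)]
[np.float64(-0.0231), np.float64(-0.0315), np.float64(-0.0048), np.float64(-0.56)]
[np.float64(-0.0227), np.float64(-0.0318), np.float64(-0.0048), np.float64(-0.56)]
[np.float64(-0.0224), np.float64(-0.032), np.float64(-0.0048), np.float64(-0.56)]
[np.float64(-0.0221), np.float64(-0.0322), np.float64(-0.0048), np.float64(-0.56)]
[np.float64(-0.0218), np.float64(-0.0324), np.float64(-0.0048), np.float64(-0.56)]
[np.float64(-0.0215), np.float64(-0.0326), np.float64(-0.0048), np.float64(-0.56)]
[np.float64(-0.0212), np.float64(-0.0328), np.float64(-0.0048), np.float64(-0.56)]
```

>>> servo_tool:
  rows: [-1,-0.026,-0.0295,-0.005,-0.56,-1,-0.0255,-0.0295,-0.005,-0.56,-1,-0.025,-0.03,-0.005,-0.56,-1,-0.025,-0.03,-0.005,-0.56,-1,-0.0245,-0.0305,-0.005,-0.56]

```text
time: 1.62
position: [0.2708, 0.4131, 0.2478]
tool_rot: [0.132, 0.991, 0.0, 0.0]
ft_force: [1.3, 0.7, 0.7]
grip_width: 0.0869
grip_force: 0.0
```

>>> servo_tool:
  rows: [-1,-0.024,-0.0305,-0.005,-0.56,-1,-0.024,-0.031,-0.005,-0.56,-1,-0.0235,-0.031,-0.005,-0.56,-1,-0.0235,-0.031,-0.005,-0.56,-1,-0.023,-0.0315,-0.005,-0.56]

```text
time: 2.03
position: [0.3476, 0.2338, 0.2731]
tool_rot: [0.108, 0.994, 0.0, 0.0]
ft_force: [0.2, 1.0, -0.7]
grip_width: 0.0873
grip_force: 0.0
```

>>> servo_tool:
  rows: [-1,-0.023,-0.032,-0.005,-0.56,-1,-0.0225,-0.032,-0.005,-0.56,-1,-0.022,-0.032,-0.005,-0.56,-1,-0.022,-0.0325,-0.005,-0.56,-1,-0.0215,-0.0325,-0.005,-0.56]

```text
time: 2.45
position: [0.4248, 0.0539, 0.2982]
tool_rot: [0.084, 0.996, 0.0, 0.001]
ft_force: [0.9, 1.3, -0.1]
grip_width: 0.0872
grip_force: 0.0
```

>>> servo_tool:
  rows: [-1,-0.021,-0.033,-0.005,-0.56,-1,0,0,0,0,-1,0,0,0,0]

```text
time: 2.7
position: [0.4406, 0.0178, 0.3029]
tool_rot: [0.082, 0.997, 0.0, 0.001]
ft_force: [-0.3, 0.7, -0.5]
grip_width: 0.0869
grip_force: 0.0
```

```bash
cat >> h.py <<'E'
def wrist():
    o=robot.get_obs();p=robot.camera("wrist")
    T=np.eye(4);T[:3,:3]=Ro.from_quat(o["tool_rot"]).as_matrix();T[:3,3]=o["position"]
    C=np.linalg.inv(T@np.array(p["mount"]))
    q=dict(p);q["rvec"]=cv2.Rodrigues(C[:3,:3])[0];q["tvec"]=C[:3,3]
    return o,p,q
def measure(p,q,name,z):
    m=robot.outline_of(p,name)
    if not m: return None
    c=max(cv2.findContours(m[0]["region"].astype(np.uint8),0,cv2.CHAIN_APPROX_NONE)[0],key=len).reshape(-1,2)
    return m[0]["score"],cv2.minAreaRect((pix2w(q,c,z)[:,:2]*1000).astype(np.float32))
E
python3 - <<'E'
from h import *
np.set_printoptions(precision=4,suppress=True)
o,p,q=wrist();save(p,"w1");print(o["time"],o["position"],yaw_of(o))
print(measure(p,q,"plate",.012))
for n in ["plate","jig","jig_mouth","jig_bridge","jig_stop","sanding_block"]:
    print(n,[(np.array(a["at"]),round(a["score"],2)) for a in robot.place_of(p,n)[:1]])
E
```

```text
2.7 [0.4406 0.0178 0.3029] 80.6486475212626
None
plate [(array([ 0.551 , -0.1227, -0.    ]), 0.56)]
jig [(array([0.5789, 0.1463, 0.0014]), 0.88)]
jig_mouth []
jig_bridge [(array([0.5801, 0.1496, 0.0171]), 0.9)]
jig_stop [(array([0.5732, 0.1921, 0.0091]), 0.77)]
sanding_block [(array([0.4443, 0.1864, 0.0027]), 0.66)]
```

View pics/w1.png

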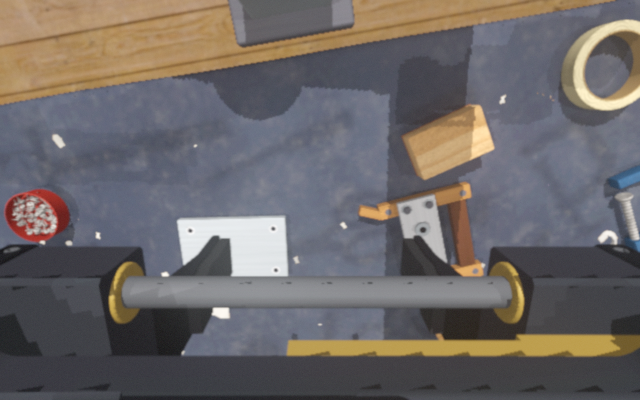

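Run:
```python
import cv2
i=cv2.imread("pics/w1.png");a=cv2.resize(i[170:280,350:490],None,fx=5.5,fy=5.4,interpolation=cv2.INTER_CUBIC);cv2.imwrite("pics/w1c.png",a)
```

```text
(no output)
```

View pics/w1c.png

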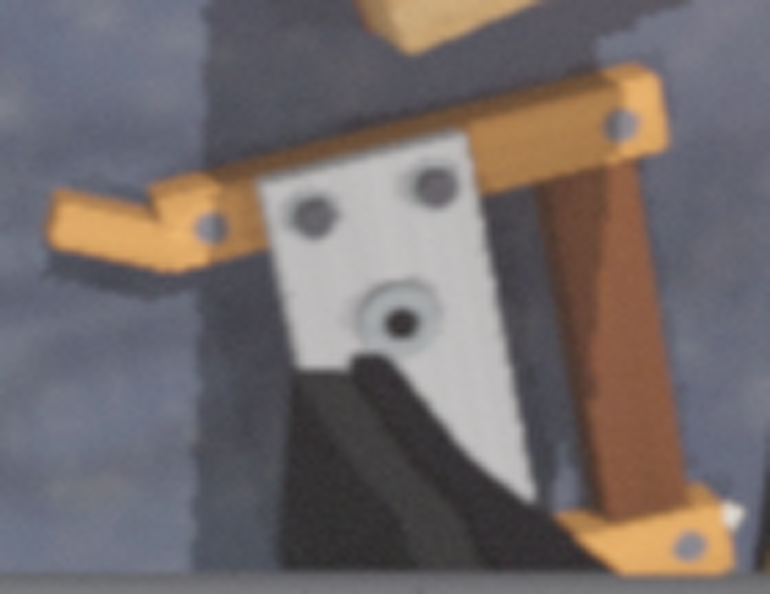

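Run:
```python
from h import *
np.set_printoptions(precision=4,suppress=True)
o,p,q=wrist()
f=lambda u,v,z: pix2w(q,[[350+u/5.5,170+v/5.4]],z)[0][:2]
def ang(a,b): d=b-a; return np.degrees(np.arctan2(d[1],d[0])),np.linalg.norm(d)
s1,s2,s3=f(210,228,.0165),f(622,122,.0165),f(690,546,.0165)
print("screws",s1,s2,s3,"y-axis",ang(s1,s2),"x-axis",ang(s2,s3))
a,b,c=f(258,180,.0235),f(465,130,.0235),f(533,500,.0235)
print("bridge y",ang(a,b),"x",ang(b,c),"mid near",(a+b)/2); print("bush",f(400,322,.030))
P=pix2w(q,[[178,218],[286,216],[183,260],[288,262]],.012)[:,:2]; print("plate",P,ang(P[0],P[1]),ang(P[0],P[2]),ang(P[1],P[3]))
```

```text
screws [0.5234 0.1069] [0.5114 0.2088] [0.6311 0.2217] y-axis (np.float64(96.74271506059777), np.float64(0.10257338009022884)) x-axis (np.float64(6.184898634548847), np.float64(0.12043731719091973))
bridge y (np.float64(95.7317051646947), np.float64(0.0505265786739992)) x (np.float64(6.154435864384274), np.float64(0.10282721591076203)) mid near [0.5078 0.1436]
bush [0.5503 0.148 ]
plate [[ 0.4884 -0.1802]
 [ 0.5087 -0.0323]
 [ 0.5512 -0.1898]
 [ 0.5777 -0.0419]] (np.float64(82.21094961734042), np.float64(0.14926676761323865)) (np.float64(-8.713103012095097), np.float64(0.06350052361611896)) (np.float64(-7.883363179413366), np.float64(0.06964342978186003))
```

The crop shows the jig clearly, and the lengths check out: screw spacing 120 mm, bridge 50 mm, plate side 149 mm.

- **Jig:** at (0.578, 0.151), yaw 6.2°.
- **Plate:** at about (0.546, -0.115), yaw -7.8°.

Plan: push the plate from its robot-side long edge to line it up, then push it in from behind.

Run:
```python
from h import *
o=robot.get_obs();plan(o,[.477,-.106,.03],82.2)
```

```text
n 8 turn -1.176621248725695
[np.float64(-0.0071), np.float64(-0.0149), np.float64(0.0341), np.float64(-0.15)]
[np.float64(-0.0071), np.float64(-0.0149), np.float64(0.0341), np.float64(-0.15)]
[np.float64(-0.0071), np.float64(-0.0149), np.float64(0.0341), np.float64(-0.15)]
[np.float64(-0.007), np.float64(-0.015), np.float64(0.0341), np.float64(-0.15)]
[np.float64(-0.007), np.float64(-0.015), np.float64(0.0341), np.float64(-0.15)]
[np.float64(-0.0069), np.float64(-0.015), np.float64(0.0341), np.float64(-0.15)]
[np.float64(-0.0069), np.float64(-0.015), np.float64(0.0341), np.float64(-0.15)]
[np.float64(-0.0069), np.float64(-0.015), np.float64(0.0341), np.float64(-0.15)]
```

>>> servo_tool:
  rows: [-1,-0.007,-0.015,0.034,-0.15,-1,-0.007,-0.015,0.034,-0.15,-1,-0.007,-0.015,0.034,-0.15,-1,-0.007,-0.015,0.034,-0.15,-1,-0.007,-0.015,0.034,-0.15]

```text
time: 3.57
position: [0.4632, -0.06, 0.1314]
tool_rot: [0.072, 0.997, -0.0, 0.001]
ft_force: [0.7, -0.3, -0.1]
grip_width: 0.0867
grip_force: 0.0
```

>>> servo_tool:
  rows: [-1,-0.007,-0.015,0.034,-0.15,-1,-0.007,-0.015,0.034,-0.15,-1,-0.007,-0.015,0.034,-0.15,-1,0,0,0,0,-1,0,0,0,0]

```text
time: 3.98
position: [0.4759, -0.1068, 0.0285]
tool_rot: [0.069, 0.998, 0.001, -0.003]
ft_force: [0.7, 0.9, 1.1]
grip_width: 0.0869
grip_force: 0.0
```

Run:
```python
from h import *
o,p,q=wrist();save(p,"w2");print(o["time"],o["position"],yaw_of(o))
t=robot.camera("top");print(rect(t,"plate",.012)[:2])
plan(o,[.477,-.106,.005],82.2)
```

```text
3.9833 [ 0.47585105 -0.10680669  0.02845344] 82.05726631910976
(0.93, ((555.0614013671875, -120.70487213134766), (150.80322265625, 80.06637573242188), 82.35681915283203))
n 1 turn -0.1427336808902453
[np.float64(-0.0012), np.float64(0.0009), np.float64(0.0234), np.float64(-0.14)]
```

View pics/w2.png

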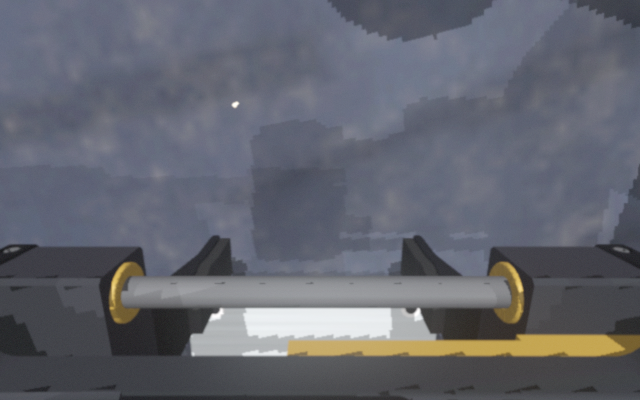

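The fingers stand on the near side of the plate, which shows as the light area at about (320,325), with clear bench in front. I'll lower and push sideways.

>>> servo_tool:
  rows: [-1,0,-0.003,0.012,-0.14,-1,0,0,0.012,0,-1,0,0,0,0]

```text
time: 4.38
position: [0.4772, -0.1097, 0.0082]
tool_rot: [0.067, 0.998, -0.0, 0.001]
ft_force: [0.2, 0.5, 0.6]
grip_width: 0.0869
grip_force: 0.0
```

Run:
```python
from h import *
o=robot.get_obs();print(o["position"],yaw_of(o),o["ft_force"]);plan(o,[.5497,-.1185,.005],96.2,step=.0053)
```

```text
[ 0.47720108 -0.10966425  0.00818806] 82.32635660622903 [0.18804162 0.4857641  0.647091  ]
n 14 turn -13.873643393770976
[np.float64(-0.0052), np.float64(0.0001), np.float64(0.0002), np.float64(-0.99)]
[np.float64(-0.0052), np.float64(-0.0), np.float64(0.0002), np.float64(-0.99)]
[np.float64(-0.0052), np.float64(-0.0001), np.float64(0.0002), np.float64(-0.99)]
[np.float64(-0.0052), np.float64(-0.0002), np.float64(0.0002), np.float64(-0.99)]
[np.float64(-0.0052), np.float64(-0.0003), np.float64(0.0002), np.float64(-0.99)]
[np.float64(-0.0052), np.float64(-0.0004), np.float64(0.0002), np.float64(-0.99)]
[np.float64(-0.0052), np.float64(-0.0005), np.float64(0.0002), np.float64(-0.99)]
[np.float64(-0.0052), np.float64(-0.0006), np.float64(0.0002), np.float64(-0.99)]
[np.float64(-0.0052), np.float64(-0.0007), np.float64(0.0002), np.float64(-0.99)]
[np.float64(-0.0052), np.float64(-0.0007), np.float64(0.0002), np.float64(-0.99)]
[np.float64(-0.0051), np.float64(-0.0008), np.float64(0.0002), np.float64(-0.99)]
[np.float64(-0.0051), np.float64(-0.0009), np.float64(0.0002), np.float64(-0.99)]
[np.float64(-0.0051), np.float64(-0.001), np.float64(0.0002), np.float64(-0.99)]
[np.float64(-0.0051), np.float64(-0.0011), np.float64(0.0002), np.float64(-0.99)]
```

>>> servo_tool:
  rows: [-1,-0.005,0,0.002,0,-1,-0.005,0,0,0,-1,-0.005,0,0,-1.2,-1,-0.005,0,0,-1.2,-1,-0.005,0,0,-1.2]

```text
time: 4.8
position: [0.5003, -0.1127, 0.0052]
tool_rot: [0.035, 0.999, 0.0, -0.002]
ft_force: [-5.0, -0.7, 4.5]
grip_width: 0.0869
grip_force: 2.5
```

>>> servo_tool:
  rows: [-1,-0.005,0,0,-1.2,-1,-0.005,0,0,-1.2,-1,-0.005,-0.001,0,-1.2,-1,-0.005,-0.001,0,-1.2,-1,-0.005,-0.001,0,-1.2]

```text
time: 5.22
position: [0.5242, -0.1161, 0.0048]
tool_rot: [-0.018, 1.0, 0.001, -0.003]
ft_force: [-5.8, 0.0, 5.2]
grip_width: 0.0874
grip_force: 3.1
```

Run:
```python
from h import *
o=robot.get_obs();print(o["position"],yaw_of(o),o["ft_force"]);plan(o,[.5497,-.1185,.005],96.2,step=.0053)
t=robot.camera("top");print(rect(t,"plate",.012)[:2])
```

```text
[ 0.52419647 -0.1161458   0.00480695] 92.01718003225453 [-5.84615124  0.04248316  5.2002242 ]
n 5 turn -4.182819967745473
[np.float64(-0.0051), np.float64(-0.0007), np.float64(-0.0001), np.float64(-0.84)]
[np.float64(-0.0051), np.float64(-0.0007), np.float64(-0.0001), np.float64(-0.84)]
[np.float64(-0.0051), np.float64(-0.0008), np.float64(-0.0001), np.float64(-0.84)]
[np.float64(-0.005), np.float64(-0.0009), np.float64(-0.0001), np.float64(-0.84)]
[np.float64(-0.005), np.float64(-0.0009), np.float64(-0.0001), np.float64(-0.84)]
(0.94, ((600.8763427734375, -114.28244018554688), (65.94721984863281, 149.0484161376953), 0.8318265080451965))
```

>>> servo_tool:
  rows: [-1,-0.005,-0.001,-0.001,-0.9,-1,-0.005,-0.001,0,-0.9,-1,-0.005,-0.001,0,-0.9,-1,-0.005,-0.001,0,-0.9,-1,-0.004,-0.001,0,-0.5]

```text
time: 5.73
position: [0.5516, -0.1207, 0.0055]
tool_rot: [-0.053, 0.999, -0.0, 0.0]
ft_force: [-2.1, 0.4, 0.7]
grip_width: 0.0872
grip_force: 1.2
```

>>> servo_tool:
  rows: [-1,0,0,0,0,-1,0,0,0,0]

```text
time: 5.9
position: [0.5523, -0.121, 0.0058]
tool_rot: [-0.052, 0.999, -0.001, 0.001]
ft_force: [0.6, 1.3, 0.5]
grip_width: 0.0871
grip_force: 0.0
```

Run:
```python
from h import *
o=robot.get_obs();print(o["position"],yaw_of(o),o["ft_force"])
J=np.array([.578,.151]);a=np.radians(6.2);R=np.array([[np.cos(a),-np.sin(a)],[np.sin(a),np.cos(a)]])
print("tcp jig",R.T@(o["position"][:2]-J))
t=robot.camera("top");r=rect(t,"plate",.012)[:2];print(r);print([ (R.T@(np.array(b["at"])[:2]-J)) for b in robot.place_of(t,"plate")])
```

```text
[ 0.55227868 -0.12099066  0.00577414] 95.96170015347204 [0.60282441 1.2534271  0.45353385]
tcp jig [-0.05494569 -0.26762189]
(0.62, ((629.8316650390625, -114.63345336914062), (62.50904846191406, 152.52467346191406), 5.0644707679748535))
[array([ 0.00289254, -0.26596805])]
```

>>> servo_tool:
  rows: [-1,0.006,0,0,0,-1,0.006,0,-0.01,0,-0.4,0,0,-0.03,0,-0.4,0,0,-0.03,0,-0.4,0,0,0,0]

```text
time: 6.47
position: [0.5412, -0.1231, 0.0807]
tool_rot: [-0.052, 0.999, -0.002, 0.004]
ft_force: [0.8, -0.2, -1.1]
grip_width: 0.0742
grip_force: 0.0
```

Run:
```python
from h import *
o=robot.get_obs();print(o["position"],yaw_of(o),o["q"],o["grip_width"]);plan(o,[.6195,-.213,.075],6.2,g=1)
```

```text
[ 0.54118163 -0.12310899  0.08073497] 95.95431546804704 [-4.25016764e-01  6.37554508e-01  1.73336123e+00 -3.56370317e-05
  7.61533864e-01 -2.09972808e+00] 0.07421037178260752
n 13 turn 89.75431546804704
[np.float64(-0.0053), np.float64(-0.0075), np.float64(0.0005), np.float64(6.9)]
[np.float64(-0.0061), np.float64(-0.0068), np.float64(0.0005), np.float64(6.9)]
[np.float64(-0.0069), np.float64(-0.006), np.float64(0.0005), np.float64(6.9)]
[np.float64(-0.0076), np.float64(-0.0052), np.float64(0.0005), np.float64(6.9)]
[np.float64(-0.0081), np.float64(-0.0042), np.float64(0.0005), np.float64(6.9)]
[np.float64(-0.0086), np.float64(-0.0032), np.float64(0.0005), np.float64(6.9)]
[np.float64(-0.0089), np.float64(-0.0021), np.float64(0.0005), np.float64(6.9)]
[np.float64(-0.0091), np.float64(-0.001), np.float64(0.0005), np.float64(6.9)]
[np.float64(-0.0092), np.float64(0.0001), np.float64(0.0005), np.float64(6.9)]
[np.float64(-0.0091), np.float64(0.0012), np.float64(0.0005), np.float64(6.9)]
[np.float64(-0.0089), np.float64(0.0022), np.float64(0.0005), np.float64(6.9)]
[np.float64(-0.0086), np.float64(0.0033), np.float64(0.0005), np.float64(6.9)]
[np.float64(-0.0081), np.float64(0.0043), np.float64(0.0005), np.float64(6.9)]
```

>>> servo_tool:
  rows: [-0.4,-0.0055,-0.0075,0,6.9,-0.4,-0.006,-0.007,0,6.9,-0.4,-0.007,-0.006,0,6.9,-0.4,-0.0075,-0.005,0,6.9,-0.4,-0.008,-0.004,0,6.9]

```text
time: 6.88
position: [0.5684, -0.1563, 0.0759]
tool_rot: [0.249, 0.968, 0.0, -0.0]
ft_force: [0.1, 1.4, 0.3]
grip_width: 0.0614
grip_force: 0.0
```

>>> servo_tool:
  rows: [-0.4,-0.0085,-0.003,0,6.9,-0.4,-0.009,-0.002,0,6.9,-0.4,-0.009,-0.001,0,6.9,-0.4,-0.009,0,0,6.9,-0.4,-0.009,0.001,0,6.9]

```text
time: 7.3
position: [0.5982, -0.1904, 0.0757]
tool_rot: [0.525, 0.851, -0.0, -0.0]
ft_force: [-0.1, 0.1, 0.7]
grip_width: 0.0608
grip_force: 0.0
```

>>> servo_tool:
  rows: [-0.4,-0.009,0.002,0,6.9,-0.4,-0.0085,0.003,0,6.9,-0.4,-0.008,0.0045,0,6.9,-0.4,0,0,0,0,-0.4,0,0,0,0]

```text
time: 7.72
position: [0.616, -0.2111, 0.0756]
tool_rot: [0.667, 0.745, -0.0, -0.0]
ft_force: [-0.3, -0.5, 0.3]
grip_width: 0.0608
grip_force: 0.0
```

Run:
```python
from h import *
o,p,q=wrist();save(p,"w3");print(o["time"],o["position"],yaw_of(o),o["grip_width"])
t=robot.camera("top");print(rect(t,"plate",.012)[:2]); print([b["at"] for b in robot.place_of(t,"marker")])
plan(o,[.6195,-.213,.006],6.2,g=1)
```

```text
7.7167 [ 0.61604216 -0.21109665  0.07557443] 6.403642306900899 0.06081040886154222
(0.67, ((610.7332153320312, -110.05867767333984), (99.03630828857422, 139.3443145751953), 5.035098075866699))
[[0.647, -0.3448, -0.0003]]
n 2 turn 0.2036423069008988
[np.float64(-0.0012), np.float64(0.0016), np.float64(0.0348), np.float64(0.1)]
[np.float64(-0.0011), np.float64(0.0016), np.float64(0.0348), np.float64(0.1)]
```

View pics/w3.png

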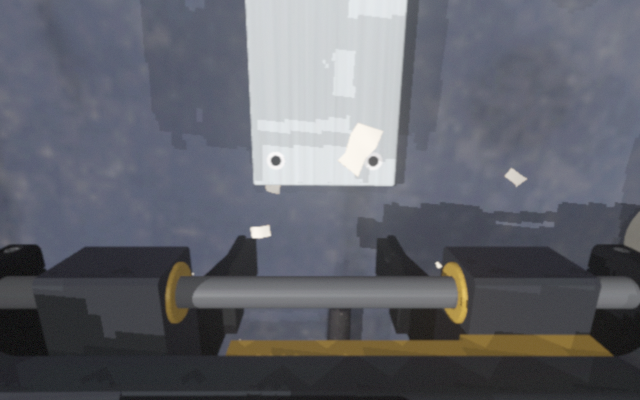

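The wrist view shows the plate ahead, with its rear edge running from (253,184) to (395,184). That edge is parallel to the fingers and centred on them.

```bash
cat >> h.py <<'E'
J=np.array([.578,.151]);_a=np.radians(6.2);RJ=np.array([[np.cos(_a),-np.sin(_a)],[np.sin(_a),np.cos(_a)]])
tojig=lambda w:(np.atleast_2d(w)[:,:2]-J)@RJ
E
python3 - <<'E'
from h import *
np.set_printoptions(precision=4,suppress=True)
o,p,q=wrist()
print(tojig(pix2w(q,[[253,184],[395,184],[246,2],[408,2]],.012)),tojig(o["position"]))
E
```

```text
[[-0.0434 -0.3417]
 [ 0.0518 -0.3413]
 [-0.0424 -0.2329]
 [ 0.052  -0.2326]] [[-0.0013 -0.3633]]
```

>>> servo_tool:
  rows: [-0.4,-0.001,0.003,0.034,0,-0.4,0,0.002,0.034,0,-0.4,0,0,0.001,0,-0.4,0,0,0,0]

```text
time: 8.3
position: [0.6204, -0.2106, 0.0051]
tool_rot: [0.667, 0.745, -0.001, -0.002]
ft_force: [-0.8, -0.2, 0.3]
grip_width: 0.0609
grip_force: 0.0
```

>>> servo_tool:
  rows: [-0.4,0.005,0,0,0,-0.4,0.005,0,0,0,-0.4,0.005,0,0,-0.5,-0.4,0.006,0,0,-0.5,-0.4,0.006,0,0,-0.6]

```text
time: 8.72
position: [0.6201, -0.1853, 0.0083]
tool_rot: [0.656, 0.754, 0.0, 0.002]
ft_force: [0.8, -4.2, 2.0]
grip_width: 0.0607
grip_force: 2.1
```

Run:
```python
from h import *
o,p,q=wrist();save(p,"w4");print(o["time"],o["position"],tojig(o["position"]),yaw_of(o),o["ft_force"])
```

```text
8.7167 [ 0.62011086 -0.18531782  0.00832384] [[ 0.00554245 -0.33889863]] 7.947934850133964 [ 0.7893162  -4.18761234  1.96021885]
```

>>> servo_tool:
  rows: [-0.4,0.008,0,0.002,0,-0.4,0.009,0,0,0,-0.4,0.009,0,0,0,-0.4,0.009,0,0,0,-0.4,0.009,0,0,0]

```text
time: 9.18
position: [0.6146, -0.1425, 0.0062]
tool_rot: [0.657, 0.754, 0.0, 0.003]
ft_force: [0.6, -5.9, 3.8]
grip_width: 0.0613
grip_force: 2.8
```

>>> servo_tool:
  rows: [-0.4,0.009,0,0,0,-0.4,0.009,0,0,0,-0.4,0.007,0,0,0,-0.4,0.006,0,0,0.4,-0.4,0.005,0,0,0.4]

```text
time: 9.6
position: [0.6091, -0.1064, 0.006]
tool_rot: [0.662, 0.75, -0.0, 0.002]
ft_force: [0.7, -5.8, 5.0]
grip_width: 0.0608
grip_force: 3.0
```

>>> servo_tool:
  rows: [-0.4,0,0,0,0]

```text
time: 9.68
position: [0.6087, -0.1052, 0.0057]
tool_rot: [0.662, 0.75, 0.0, 0.001]
ft_force: [0.2, -2.6, 1.5]
grip_width: 0.0608
grip_force: 1.3
```

Run:
```python
from h import *
np.set_printoptions(precision=4,suppress=True)
o,p,q=wrist();save(p,"w4");print(o["time"],o["position"],tojig(o["position"]),yaw_of(o),o["ft_force"])
t=robot.camera("top");r=rect(t,"plate",.012)[:2];print(r)
```

```text
9.6833 [ 0.6087 -0.1052  0.0057] [[ 0.0028 -0.258 ]] 7.1130010537119155 [ 0.1847 -2.5935  1.4977]
(0.62, ((592.6273803710938, 6.86767578125), (94.82239532470703, 94.12022399902344), 7.526123046875))
```

View pics/w4.png

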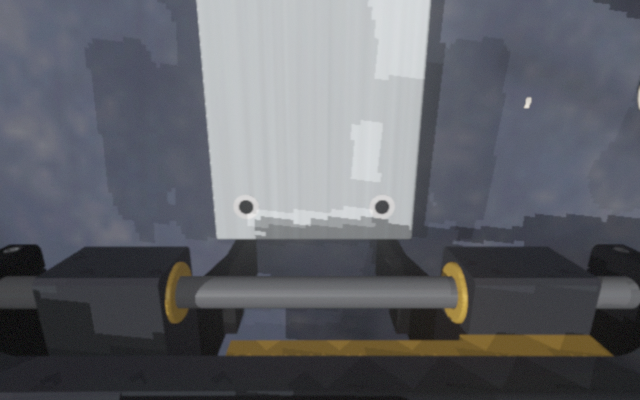

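The plate fills the centre, with its rear edge from (216,238) to (412,238) flat against the fingers. The jig is out of view.

Run:
```python
from h import *
np.set_printoptions(precision=4,suppress=True)
o,p,q=wrist();g=p["pixels"].astype(float).sum(2)/3
for v in (5,100,200): 
    r=g[v]; print(v,r[185:225:3].astype(int),r[405:445:3].astype(int))
print(tojig(pix2w(q,[[216,238],[412,238],[197,2],[430,2]],.012)))
t=robot.camera("top")
cv2.imwrite("pics/t2.png",cv2.resize(t["pixels"][170:260,220:350,::-1],None,fx=6,fy=6,interpolation=cv2.INTER_CUBIC))
```

```text
5 [ 93  92  95  96 159 199 197 194 195 197 196 195 197 196] [214 213 214 213 213 215 213 211 209 135  93  92  92  90]
100 [ 92  96  91  95  97  96  98 178 196 194 194 194 194 193] [192 193 192 192 189 188 150  77  76  75  75  74  94  97]
200 [ 90  93  92  93  92  90  91  94  92  94 189 195 193 191] [191 192 188 170  78  73  70  71  88 105  98  95  95  91]
[[-0.0457 -0.2472]
 [ 0.0486 -0.2457]
 [-0.0468 -0.1459]
 [ 0.0463 -0.1443]]
```

View pics/t2.png

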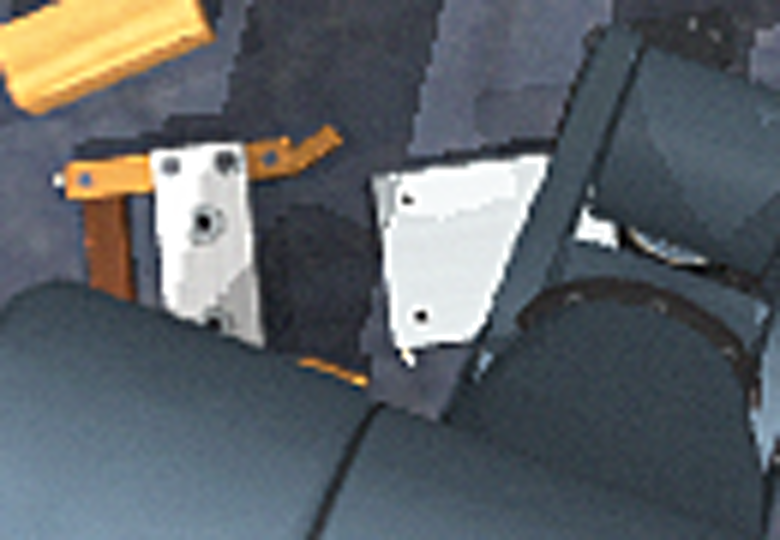

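The top crop shows the plate's front corners at (376,176) and (400,347), just short of the cheek tips at (338,138) and (366,380).

Run:
```python
from h import *
np.set_printoptions(precision=4,suppress=True)
t=robot.camera("top")
f=lambda a,z: tojig(pix2w(t,np.array(a)/6.+[220-.4,170-.4],z))
print("screws",f([[85,180],[270,157]],.0165));print("tips",f([[340,138],[368,381]],.0155));print("plate",f([[376,176],[400,347]],.012))
print("bush",f([[204,222]],.03), "bolts",f([[172,165],[226,160]],.027))
```

```text
screws [[ 0.0623  0.059 ]
 [ 0.0627 -0.0431]]
tips [[ 0.0686 -0.0822]
 [-0.065  -0.0827]]
plate [[ 0.0459 -0.0992]
 [-0.0487 -0.1018]]
bush [[ 0.0301 -0.0056]] bolts [[ 0.0634  0.0089]
 [ 0.0626 -0.0205]]
```

>>> servo_tool:
  rows: [-0.4,0.005,0,0,0.3,-0.4,0.006,0,0,0.3,-0.4,0.006,0.0005,0,0.3,-0.4,0.006,0.0005,0,0.1,-0.4,0.006,0,0,0]

```text
time: 10.4
position: [0.6051, -0.0755, 0.0044]
tool_rot: [0.669, 0.744, -0.0, -0.0]
ft_force: [-0.1, -3.2, 0.9]
grip_width: 0.0608
grip_force: 1.7
```

>>> servo_tool:
  rows: [-0.4,0.006,0,0,0,-0.4,0.006,0,0,0,-0.4,0.006,0,0,0,-0.4,0.006,0,0,0,-0.4,0,0,0,0]

```text
time: 10.82
position: [0.6022, -0.0506, 0.0043]
tool_rot: [0.669, 0.744, 0.0, -0.001]
ft_force: [-0.9, 0.2, -0.8]
grip_width: 0.0609
grip_force: 0.0
```

```bash
cat > e.py <<'E'
from h import *
np.set_printoptions(precision=4,suppress=True)
o,p,q=wrist();print(o["time"],o["position"],tojig(o["position"]),yaw_of(o),o["ft_force"])
g=cv2.cvtColor(p["pixels"],cv2.COLOR_RGB2GRAY).astype(float)
L=[];Rr=[]
for v in range(60,225,5):
    r=cv2.GaussianBlur(g[v:v+1],(5,1),0)[0];d=np.diff(r)
    L.append([100+np.argmax(d[100:300]),v]);Rr.append([340+np.argmin(d[340:520]),v])
for e in (L,Rr):
    w=tojig(pix2w(q,np.array(e)+[.5,0],.012));k=np.polyfit(w[:,1],w[:,0],1)
    ok=abs(np.polyval(k,w[:,1])-w[:,0])<.002;k=np.polyfit(w[ok,1],w[ok,0],1);print("edge x at y=-.15",np.polyval(k,-.15),"yaw deg",-np.degrees(k[0]),ok.sum())
E
python3 e.py
```

```text
10.8167 [ 0.6022 -0.0506  0.0043] [[ 0.0023 -0.203 ]] 6.095372390867981 [-0.9439  0.2035 -0.7627]
edge x at y=-.15 -0.04457416916713086 yaw deg -0.13054705192430024 22
edge x at y=-.15 0.04948584186537687 yaw deg -0.20516605221527212 30
```

The plate's front is already past the rail entrance with no side force, so I'll keep pushing straight.

>>> servo_tool:
  rows: [-0.4,0.006,0,0,0,-0.4,0.006,0,0,0,-0.4,0.006,0,0,0,-0.4,0.006,0,0,0,-0.4,0.006,0,0,0]

```text
time: 11.28
position: [0.5994, -0.022, 0.0043]
tool_rot: [0.669, 0.743, -0.0, -0.0]
ft_force: [1.1, -2.2, -1.1]
grip_width: 0.0609
grip_force: 0.9
```

>>> servo_tool:
  rows: [-0.4,0.006,0,0,0,-0.4,0.006,0,0,0,-0.4,0.006,0,0,0,-0.4,0.006,0,0,0,-0.4,0,0,0,0]

```text
time: 11.7
position: [0.5969, 0.0027, 0.0046]
tool_rot: [0.668, 0.744, 0.0, -0.0]
ft_force: [-0.2, 0.1, -0.1]
grip_width: 0.0612
grip_force: 0.0
```

```bash
python3 e.py
```

```text
11.7 [0.5969 0.0027 0.0046] [[ 0.0028 -0.1495]] 6.10844773544594 [-0.17    0.1245 -0.1007]
edge x at y=-.15 -0.0441789781775246 yaw deg -0.01792274297104347 29
edge x at y=-.15 0.04948353086024323 yaw deg -0.41619835119266446 22
```

>>> servo_tool:
  rows: [-0.4,0.006,0,0,0,-0.4,0.006,0,0,0,-0.4,0.006,0,0,0,-0.4,0.005,0,0,0,-0.4,0.004,0,0,0]

```text
time: 12.17
position: [0.5945, 0.0284, 0.0047]
tool_rot: [0.669, 0.744, 0.0, 0.0]
ft_force: [1.0, -3.5, 0.5]
grip_width: 0.0613
grip_force: 1.5
```

>>> servo_tool:
  rows: [-0.4,0.002,0,0,0,-0.4,0.002,0,0,0,-0.4,0.002,0,0,0]

```text
time: 12.42
position: [0.5942, 0.0323, 0.0048]
tool_rot: [0.668, 0.744, -0.001, 0.001]
ft_force: [-0.9, -14.1, 1.0]
grip_width: 0.0607
grip_force: 7.1
```

>>> servo_tool:
  rows: [-0.4,0.002,0,0,0,-0.4,0,0,0,0]

```text
time: 12.58
position: [0.5942, 0.0323, 0.0048]
tool_rot: [0.668, 0.744, -0.002, 0.002]
ft_force: [-0.8, -13.6, 0.6]
grip_width: 0.0609
grip_force: 7.2
```

```bash
python3 e.py
```

```text
12.5833 [0.5942 0.0323 0.0048] [[ 0.0033 -0.1197]] 6.194088119225428 [ -0.8426 -13.5766   0.6103]
edge x at y=-.15 -0.04516410798611056 yaw deg -0.6686953522668139 6
edge x at y=-.15 0.0497431842895392 yaw deg -0.19697257667045906 10
```

>>> servo_tool:
  rows: [-0.4,0.002,0,0,0,-0.4,0.002,0,0,0,-0.4,0,0,0,0]

```text
time: 12.88
position: [0.5942, 0.0327, 0.0048]
tool_rot: [0.667, 0.745, -0.003, 0.004]
ft_force: [-1.7, -25.8, -0.6]
grip_width: 0.0608
grip_force: 13.0
```

>>> servo_tool:
  rows: [-0.4,-0.008,0,0,0,-0.4,-0.02,0,0,0,-0.4,-0.02,0,-0.01,0,-0.4,-0.02,0,-0.04,0,-0.4,-0.02,0,-0.03,0]

```text
time: 13.3
position: [0.6008, -0.0458, 0.0815]
tool_rot: [0.669, 0.743, -0.0, -0.002]
ft_force: [0.9, 0.9, 0.4]
grip_width: 0.0609
grip_force: 0.0
```

>>> servo_tool:
  rows: [-0.4,-0.02,0,-0.03,0,-0.4,-0.02,0,-0.03,0,-0.4,-0.01,0,-0.03,0,-0.4,0,0,0,0,-0.4,0,0,0,0]

```text
time: 13.72
position: [0.6085, -0.0963, 0.1737]
tool_rot: [0.669, 0.743, 0.001, 0.001]
ft_force: [-0.1, 0.3, -0.7]
grip_width: 0.061
grip_force: 0.0
```

Run:
```python
from h import *
np.set_printoptions(precision=4,suppress=True)
o,p,q=wrist();print(o["time"],tojig(o["position"]),o["position"])
for n in ["plate","jig","jig_mouth","jig_stop","jig_bridge"]: print(n,[tojig(b["at"]) for b in robot.place_of(p,n)[:1]])
cv2.imwrite("pics/w5.png",cv2.resize(p["pixels"][:260,140:480,::-1],None,fx=2.3,fy=2.3,interpolation=cv2.INTER_CUBIC))
```

```text
13.7167 [[ 0.0036 -0.2491]] [ 0.6085 -0.0963  0.1737]
plate []
jig []
jig_mouth []
jig_stop []
jig_bridge []
```

View pics/w5.png

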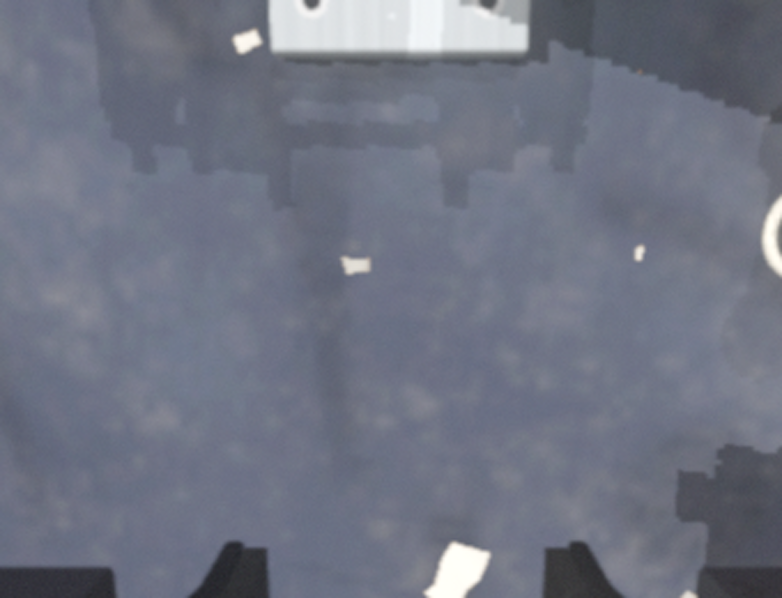

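The plate's rear edge is at the top of the view and square, but the jig isn't visible yet. I'll raise the arm and move over it to check.

>>> servo_tool:
  rows: [-0.4,0.033,0,-0.01,0,-0.4,0.033,0,-0.01,0,-0.4,0.033,0,-0.01,0,-0.4,0.033,0,0,0,-0.4,0.033,0,0,0]

```text
time: 14.43
position: [0.5898, 0.07, 0.2016]
tool_rot: [0.669, 0.744, 0.0, -0.0]
ft_force: [-0.1, 0.5, 0.0]
grip_width: 0.0608
grip_force: 0.0
```

>>> servo_tool:
  rows: [-0.4,0,0,0,0,-0.4,0,0,0,0]

```text
time: 14.6
position: [0.5892, 0.0703, 0.201]
tool_rot: [0.667, 0.745, -0.001, -0.001]
ft_force: [1.2, 0.1, -0.3]
grip_width: 0.061
grip_force: 0.0
```

Run:
```python
from h import *
np.set_printoptions(precision=4,suppress=True)
o,p,q=wrist();print(o["time"],tojig(o["position"]),o["position"])
for n in ["plate","jig","jig_mouth","jig_stop","jig_bridge"]: print(n,[tojig(b["at"]) for b in robot.place_of(p,n)[:1]])
cv2.imwrite("pics/w6.png",cv2.resize(p["pixels"][:260,140:480,::-1],None,fx=2.3,fy=2.3,interpolation=cv2.INTER_CUBIC))
```

```text
14.6 [[ 0.0024 -0.0814]] [0.5892 0.0703 0.201 ]
plate [array([[ 0.0017, -0.0355]])]
jig [array([[0.0002, 0.0003]])]
jig_mouth []
jig_stop [array([[0.0036, 0.0435]])]
jig_bridge [array([[ 0.0045, -0.0022]])]
```

View pics/w6.png

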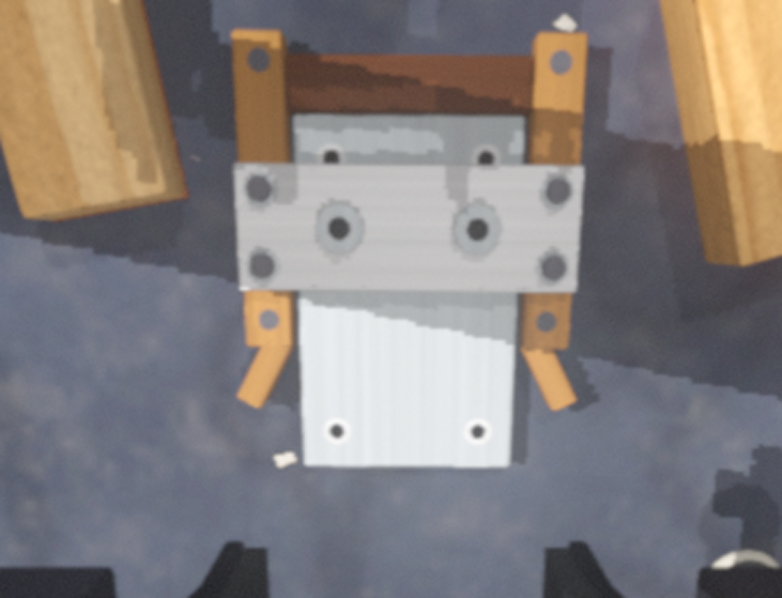

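The plate lies under the bridge, centred between the rails and square. Its leading edge at row 114 touches the stop face, and nothing is touching the arm.

```bash
python3 -c "
from rig import robot
print(robot.hand_in())"
```

```text
the job is handed in; nothing more can be done
None
```

The plate is under the bridge, centred and square in the last wrist picture, with its leading edge against the end stop; the arm is clear, the pushes kept clear of the bystanders, and I handed the job in at about 15 s (no verdict was returned).

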